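# Register the analyser disc against its alignment bar

## Task

On the white loading plate, turn the loose ribbed disc round on its spindle with a fingertip until its one flat edge squarely faces the sliding metal alignment bar, with the bar still drawn back. Only then slide the bar forward until it lies flush against the flat along its length, and let go. Keep the disc lying flat on the plate and leave the jar, the carton and the tube rack where they are.

Things in the scene. Friction and masses are not known exactly. Their poses are not given: they have to be found in the camera images.
- plate: Fixed white plate, 12 mm thick, on the bench; place and yaw vary. Origin: on its underside, on the axis of its upright steel spindle (16 mm diameter, top 38 mm above the bench); z up. It reaches x = -101 to +169, y = -100 to +100 mm in its own frame. The alignment bar stands on its +x side and slides along its -x, towards the spindle.
- disc: Loose grey disc, 170 mm diameter, about 0.2 kg, lying on the plate, the spindle up through its 19 mm centre hole (1.5 mm play all round). Turns either way with light friction, stays where left. Origin: centre of its underside, on the plate's top; z up. Its upper face is 11 mm above the plate. +x points out through its one flat, at first 70 to 180 degrees away from the bar, to either side.
- disc_flat (a point): Middle of the disc's straight flat edge (124 mm long, 58 mm from the centre), 9 mm above the plate's top; axes as the disc's.
- disc_rib (a point): Middle of the top of one of four upright radial finger ribs on the disc, 50 mm from the centre at +45 degrees from its +x; the others are at +135, -135 and -45. Each is 44 mm long radially (28 to 72 mm radius), 10 mm thick, and stands 18 mm above the disc's upper face (11 to 29 mm above the plate). A fingertip against a rib's side pushes the disc round.
- bar (a joint): Travel in m of the aluminium bar towards the spindle: 0 fully back, starts at 0 to 0.009, end stop 0.0445. Its face is 98 mm minus this from the spindle axis. It meets a square flat at 0.040 to 0.042; the disc's round rim stops it at 0.012 to 0.015. About 2 N slides it; it stays where left, no spring.
- bar_face (a point): Middle of the bar's upright face towards the spindle, 11 mm above the plate's top; axes as the plate's. The bar is 130 mm long (plate's y), 12 mm thick, from 3 to 19 mm above the plate.
- bar_tab (a point): Middle of the top edge of the push tab's back, the side away from the spindle, 39 mm above the plate's top; axes as the plate's. The tab stands in the middle of the bar: 50 mm long (plate's y), 10 mm thick, 3 to 39 mm above the plate, its back flush with the bar's back, 12 mm behind bar_face. Behind it the plate's top is clear for 59 mm or more.
- jar: Bystander: capped specimen jar, 64 mm diameter, 85 mm high, standing on the bench. Origin at the centre of its underside.
- carton: Bystander: cardboard carton 120 x 80 x 60 mm. Origin at the centre of its underside.
- rack: Bystander: white divided tube rack 170 x 90 x 50 mm with three capped tubes standing up to 94 mm high. Origin at the centre of its underside.
Not all that is in view belongs to the job. What is meant by the disc is not purple, and is the smaller of those in its own colour.

How it is judged:
By the outcome, as a careful person would: the job done as asked, in the order asked, and still so for the second after the job is handed in, with the robot touching nothing.
It also fails if it takes over 51 s, if anything falls off the work surface, if the arm or the gripper's body presses on something with over 40 N, if the wrist force passes 120 N, or if a joint passes its speed limit or range.

## Robot

A 6-joint arm with a two-finger parallel gripper is mounted at the origin on the work surface. World frame = base frame: x ahead of the robot, y to its left, z up, the work surface at z = 0. Lengths are in m, angles in rad, forces in N, time in s.
With the tool pointing down it reaches from about 0.375 to 0.9 m from the base axis. Payload 3.1 kg.
Tool frame: the origin (TCP) lies between the finger pads; the fingertips stand manip.nose_length ahead of it and the grasp point (between the pads) lies 5 mm behind it (manip.nose_length is the distance from the TCP to the fingertips, in m); z points along the fingers, y is the line along which they close (so a half turn about z gives the same grasp; the last joint's range is limited). The gripper opens to 85 mm and grips with 20 to 120 N. Pads are 22 mm wide; open, the fingers measure 114 mm over their backs; the gripper's body (76 mm by 85 mm) begins 54 mm behind the grasp point. The pads swing forward as they close: fully open they stand 13 mm farther back than shut.
Start: joints at [-1.446, 0.527, 1.433, -0, 1.181, -0.178], TCP at [0.187, -0.596, 0.245] pointing down, gripper open.
Joint ranges: [-3.08, 3.08], [-0.75, 2.2], [0.22, 2.44], [-1.43, 4.57], [0, 2.65], [-2.85, 2.85]. Speed limits (rad/s): [2.79, 2.79, 3.14, 3.14, 3.14, 3.14].

## Interface

Orientations are given as a unit quaternion [x, y, z, w].
In Python, from station import monitor, eyes, job, manip gives the robot as it stands.
- The arm moves only by the shell command python3 -m pendant 'ROWS' [FORCE]. ROWS is JSON, a list that holds one entry, the list of rows, each a list of 7 numbers: the shift along the tool's x, y, z as a fraction of full scale, then the turn, a rotation vector about the tool's x, y, z as a fraction of full scale, then the opening, from 0 (shut) to 1 (fully open). A call has 1 to 20 rows; each row shifts and turns the commanded pose from where the row before left it, along the tool's axes as they then stand; what a row does not reach is not made up. Full scale, the value 1, is 800 mm for a shift and 0.12 rad for a turn. A row lasts 1/10 s, in which the tool goes at most 50 mm and 8.59 degrees, less where a joint would pass 70% of its speed; a pose out of reach is approached as far as the arm can. A call with a number of a shift or a turn outside -1 to 1 is refused whole. A call with a gripper value outside its range is refused whole. The fingers move at their own pace and stop on an object; FORCE is the grip in N (left out, the last holds). Time passes only in rows, so rows that do not move let the fingers close. It gives the time, the measured TCP pose, the force, the opening and the grip force at its end, in the units of the state.
- monitor.sense(): the state, without advancing time (a new reading comes with each control period).
- eyes.snapshot(name): name is "side" or "top"; returns a dict with "pixels" (384x512x3 uint8, red, green, blue), "depth" (384x512 float32, m along the optical axis (not along the pixel's ray), 0 where there is no reading), "intrinsics" (3x3 intrinsics, pixels), "k1" (the pictures are not rectified: a ray, as slopes to the right and down, at radius r is drawn at 1 + k1 r^2 times it, then the intrinsics apply), "eye" and "attitude" of the camera in the world. Camera axes: x right, y down, z forward; pixel columns grow to the right and rows downward; lengths in m; the calibration is good to about 2 mm. A picture is of the moment at which its call begins.
- job.sign_off(): hands the job in; it is judged then, once.
The state is a dict: "t": time; "q": joint angles; "qd": joint speeds; "tau": joint torques, N m; "tcp_pos": TCP position; "tool_rot": TCP orientation; "force": force on the tool from outside, world axes, zero at the start; "ft_torque": the same for the moment, N m; "finger_gap": opening from 0.0 (shut) to 1.0 (fully open); "gripper_force": force on a finger pad.
Only numpy, scipy, OpenCV 4.12 (cv2) and the standard library are available. Lean on these libraries where they do the work, as an engineer would, in place of code of your own. Each camera call takes 0.05 s, during which the arm holds its last target. There are 200 camera calls.

## Working session

There is one attempt and no reset: what is moved stays moved. The work goes in short steps, Python scripts to look and compute and a shell command to move; the robot and the scene stay as the last step left them, time stands still between calls to the robot, and variables do not carry over. Pictures are saved under pics/ and viewed, at most 12 in all, crops included, and the job is handed in when it is done.

```bash
ls; mkdir -p pics
cat > h.py <<'E'
import numpy as np, cv2
from station import monitor, eyes, job, manip
from scipy.spatial.transform import Rotation as R
def snap(n,f=None):
    s=eyes.snapshot(n)
    if f: cv2.imwrite('pics/'+f,cv2.cvtColor(s['pixels'],cv2.COLOR_RGB2BGR))
    return s
def att(s):
    a=np.array(s['attitude']); return a if a.shape==(3,3) else R.from_quat(a).as_matrix()
def rays(s,uv):
    K=np.array(s['intrinsics']); uv=np.atleast_2d(uv).astype(float)
    d=np.c_[(uv[:,0]-K[0,2])/K[0,0],(uv[:,1]-K[1,2])/K[1,1]]; x=d.copy()
    for _ in range(10): x=d/(1+s['k1']*(x**2).sum(1,keepdims=True))
    return np.c_[x,np.ones(len(x))]@att(s).T
def onz(s,uv,z):
    r=rays(s,uv); e=np.array(s['eye']); return e+r*((z-e[2])/r[:,2])[:,None]
def bydepth(s,uv):
    uv=np.atleast_2d(uv); d=s['depth'][uv[:,1].astype(int),uv[:,0].astype(int)]
    return np.array(s['eye'])+rays(s,uv)*d[:,None]
E
python3 - <<'E'
from h import *
a=snap('top','t0.png');b=snap('side','s0.png')
for s in(a,b):print(s['eye'],s['attitude'],s['intrinsics'],s['k1'])
print(monitor.sense(),manip.nose_length)
E
```

```text
pics
[ 0.48687052 -0.05543008  1.44490727] [-0.69971418  0.71270722 -0.0352972   0.03467841] [[447.58182472   0.         253.08668575]
 [  0.         447.58182472 191.25487443]
 [  0.           0.           1.        ]] -0.16249591882180114
[0.20378267 0.69299037 1.00839856] [-0.23785869  0.90506929 -0.34171707  0.08661569] [[377.28838218   0.         252.12191864]
 [  0.         377.28838218 186.84724721]
 [  0.           0.           1.        ]] -0.051518564434368835
{'t': 0.1, 'q': array([-1.44551126e+00,  5.28404201e-01,  1.43378501e+00, -1.92456452e-06,
        1.18142807e+00, -1.78561937e-01]), 'qd': array([ 1.94318140e-03, -2.16040538e-03, -7.49512732e-04, -1.45740300e-05,
        1.62991774e-03, -1.48715465e-03]), 'tau': array([ 6.24060958e-04, -4.43303454e+01, -1.78586715e+01, -2.85099877e-04,
        3.84728221e-03, -1.15938022e-05]), 'tcp_pos': array([ 0.18690641, -0.59573789,  0.24440897]), 'tool_rot': array([ 9.88481243e-01,  1.51340042e-01,  2.60736757e-05, -1.01197751e-03]), 'force': array([ 0.42561432, -0.20198541,  0.62363061]), 'ft_torque': array([-0.00087369,  0.00164937, -0.02034978]), 'gripper_force': 0.0, 'finger_gap': 1.0010296621718424} 0.014
```

View pics/t0.png

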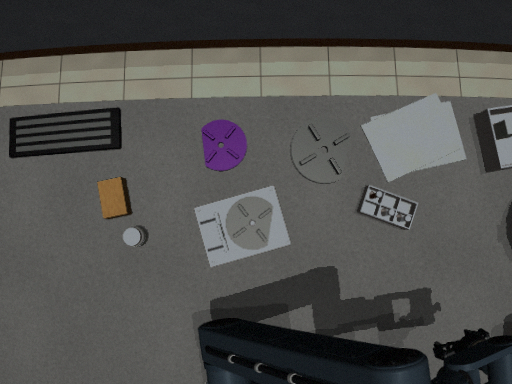

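View pics/s0.png

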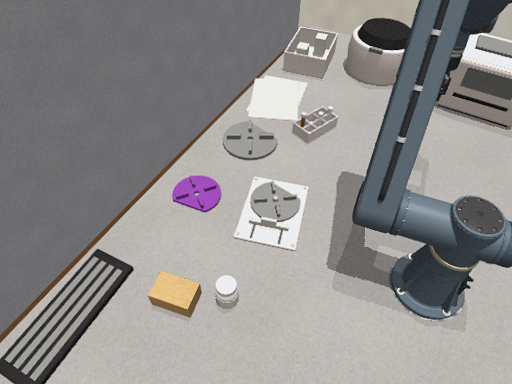

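The top view shows the plate at about (242,226), the grey disc on it at (252,222), the bar to its left near (222,232), and the decoys (purple disc and large grey disc) above. I'll enlarge this part.

Run:
```python
from h import *
a=cv2.imread('pics/t0.png')[180:272,188:298];b=cv2.imread('pics/s0.png')[170:252,230:320]
A=cv2.resize(a,None,fx=5,fy=5,interpolation=2)[:, :]
cv2.imwrite('pics/c0.png',cv2.resize(a,(550,460),interpolation=2))
x=cv2.resize(a,(400,335),interpolation=2);y=cv2.resize(b,(400,364),interpolation=2)
c=np.zeros((364,800,3),np.uint8);c[:335,:400]=x;c[:,400:]=y
c=np.clip(c.astype(float)*1.3,0,255).astype(np.uint8);cv2.imwrite('pics/c0.png',c)
# plate mask in top
s=snap('top');p=s['pixels'];g=p.astype(int)
roi=np.zeros(p.shape[:2],bool);roi[180:272,188:298]=1
m=((g.min(2)>150)&roi).astype(np.uint8)
cs,_=cv2.findContours(m,0,1);k=max(cs,key=cv2.contourArea)
r=cv2.minAreaRect(k);bx=cv2.boxPoints(r);print(r);print(bx,onz(s,bx,.012))
print(bydepth(s,[[240,250],[252,222],[230,200],[240,215],[265,212]]), p[215,240],p[250,240],p[110,240])
```

```text
Traceback (most recent call last):
ValueError: max() iterable argument is empty
```

View pics/c0.png

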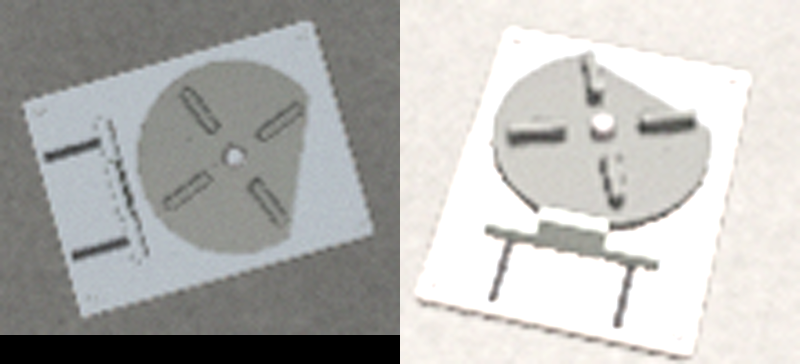

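The crop shows the plate with the bar at left. The disc centre is at crop (235,157) with four ribs, and its flat is at the right (310,95)-(290,238), about 156° from the bar.

```bash
cat > meas.py <<'E'
from h import *
def plate(s):
    g=s['pixels'].astype(int); m=np.zeros(g.shape[:2],np.uint8)
    m[180:272,188:298]=((g.max(2)>105))[180:272,188:298]
    m=cv2.morphologyEx(m,3,np.ones((5,5)));m=cv2.morphologyEx(m,2,np.ones((5,5)))
    k=max(cv2.findContours(m,0,1)[0],key=cv2.contourArea);hull=cv2.convexHull(k)[:,0]
    w=onz(s,hull,.012)[:,:2].astype(np.float32)
    r=cv2.minAreaRect(w*1000);return r,cv2.boxPoints(r)/1000
if __name__=='__main__':
    s=snap('top');p=s['pixels'];print(p[215,240],p[250,240],p[260,290],p[222,270])
    r,b=plate(s);print(r);print(b)
    q=onz(s,np.array([[188+235/3.636,180+157/3.64]]),.038);print('spindle',q)
    d=s['depth']
    uv=np.array([[240,255],[252,222],[230,200],[245,215],[265,212]]);print(bydepth(s,uv))
E
python3 meas.py
```

```text
[111 113 108] [143 149 154] [86 84 83] [121 126 125]
((519.8502807617188, -20.488571166992188), (200.747802734375, 268.8925476074219), 14.977839469909668)
[[ 0.38813946  0.08344882]
 [ 0.45763353 -0.17630832]
 [ 0.6515611  -0.12442596]
 [ 0.582067    0.13533118]]
spindle [[ 0.52607762 -0.0546726   0.038     ]]
[[ 0.42575393 -0.01237569  0.00460792]
 [ 0.52963475 -0.05275724  0.03900833]
 [ 0.60242433  0.01674507  0.01063316]
 [ 0.55170617 -0.03128274  0.04556925]
 [ 0.56009847 -0.09409014  0.04254259]]
```

```bash
python3 -m pendant '[[[0.0318,-0.0288,0,0,0,0,0],[0.0318,-0.0288,0,0,0,0,0],[0.0318,-0.0288,0,0,0,0,0],[0.0318,-0.0288,0,0,0,0,0],[0.0318,-0.0288,0,0,0,0,0],[0.0318,-0.0288,0,0,0,0,0],[0.0318,-0.0288,0,0,0,0,0],[0.0318,-0.0288,0,0,0,0,0],[0.0318,-0.0288,0,0,0,0,0],[0.0318,-0.0288,0,0,0,0,0],[0.0318,-0.0288,0,0,0,0,0],[0.0318,-0.0288,0,0,0,0,0],[0.0318,-0.0288,0,0,0,0,0],[0.0318,-0.0288,0,0,0,0,0],[0.0318,-0.0288,0,0,0,0,0],[0.0318,-0.0288,0,0,0,0,0],[0.0318,-0.0288,0,0,0,0,0],[0.0318,-0.0288,0,0,0,0,0],[0.0318,-0.0288,0,0,0,0,0],[0.0318,-0.0288,0,0,0,0,0]]]' 20
python3 -m pendant '[[[0,0,0,0,0,-1,0],[0,0,0,0,0,-1,0],[0,0,0,0,0,-1,0],[0,0,0,0,0,-1,0],[0,0,0,0,0,-1,0],[0,0,0,0,0,-1,0],[0,0,0,0,0,-1,0],[0,0,0,0,0,-1,0],[0,0,0,0,0,-1,0],[0,0,0,0,0,-1,0],[0,0,0,0,0,-1,0],[0,0,0,0,0,-1,0],[0,0,0,0,0,-1,0],[0,0,0,0,0,-1,0],[0,0,0,0,0,-1,0],[0,0,0,0,0,-1,0],[0,0,0,0,0,-1,0],[0,0,0,0,0,-1,0],[0,0,0,0,0,-1,0],[0,0,0,0,0,-1,0]]]'
python3 -m pendant '[[[0,0,0,0,0,-1,0],[0,0,0,0,0,-1,0],[0,0,0,0,0,-0.5,0],[0,0,0,0,0,0,0]]]'
cat > tool.py <<'E'
from h import *
def show(phi=None,z=None,r=.05,O=(.528,-.0538)):
    s=monitor.sense();p=s['tcp_pos'];M=R.from_quat(s['tool_rot']).as_matrix()
    d=p[:2]-O;print('t',s['t'],'tcp',p.round(4),'yaw',np.degrees(np.arctan2(M[1,0],M[0,0])).round(2),'phi',np.degrees(np.arctan2(d[1],d[0])).round(2),'r',np.hypot(*d).round(4),'F',s['force'].round(1),'gap',round(s['finger_gap'],3))
    if phi is not None:
        f=np.radians(phi);t=np.array([O[0]+r*np.cos(f),O[1]+r*np.sin(f),z]);print('shift frac',(M.T@(t-p)/.8).round(5))
if __name__=='__main__':
    import sys;show(*map(float,sys.argv[1:3]))
E
python3 tool.py 82 0.06
```

```text
t: 2.2
tcp_pos: [0.5351, -0.0031, 0.2453]
tool_rot: [0.988, 0.151, -0.0, 0.0]
force: [0.9, 0.1, 0.8]
finger_gap: -0.001
gripper_force: 0.0
t: 4.2
tcp_pos: [0.5345, -0.0044, 0.2452]
tool_rot: [0.215, 0.977, -0.0, -0.0]
force: [-0.3, -0.2, -0.7]
finger_gap: -0.0
gripper_force: 0.0
t: 4.6
tcp_pos: [0.5345, -0.0044, 0.2452]
tool_rot: [0.069, 0.998, 0.0, -0.0]
force: [-0.7, -0.2, -0.0]
finger_gap: -0.002
gripper_force: 0.0
t 4.6 tcp [ 0.5345 -0.0044  0.2452] yaw 172.09 phi 82.48 r 0.0498 F [-0.7 -0.2 -0. ] gap -0.002
shift frac [-6.0000e-04  2.2000e-04  2.3147e-01]
```

```bash
python3 -m pendant '[[[0,0,0.045,0,0,0,0],[0,0,0.045,0,0,0,0],[0,0,0.045,0,0,0,0],[0,0,0.045,0,0,0,0],[0,0,0.03,0,0,0,0],[0,0,0.02,0,0,0,0],[0,0,0.019,0,0,0,0],[0,0,0,0,0,0,0]]]'
python3 tool.py 82 0.046
python3 - <<'E'
from h import *
s=snap('side');p=cv2.cvtColor(s['pixels'],4)[130:262,220:340]
cv2.imwrite('pics/s1.png',cv2.resize(p,None,fx=4,fy=4,interpolation=2))
E
```

```text
t: 5.4
tcp_pos: [0.5334, -0.0042, 0.0442]
tool_rot: [0.07, 0.998, 0.0, -0.002]
force: [-0.2, 0.1, -0.2]
finger_gap: -0.004
gripper_force: 0.0
t 5.4 tcp [ 0.5334 -0.0042  0.0442] yaw 172.03 phi 83.8 r 0.0499 F [-0.2  0.1 -0.2] gap -0.004
shift frac [-0.00195  0.00019 -0.00221]
```

View pics/s1.png

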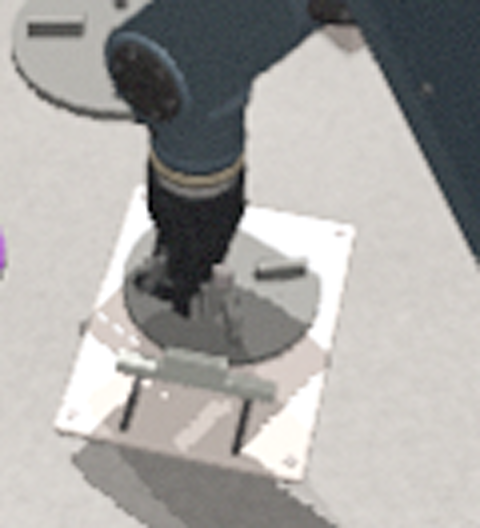

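The fingertip is down between two ribs (crop (185,300)), touching nothing. Now I'll sweep it clockwise about the spindle.

```bash
python3 -m pendant '[[[-0.0056,-0.00025,0,0,0,0.75,0],[-0.0056,-0.00025,0,0,0,0.75,0],[-0.0056,-0.00025,0,0,0,0.75,0],[-0.0056,-0.00025,0,0,0,0.75,0],[-0.0056,-0.00025,0,0,0,0.75,0],[-0.0056,-0.00025,0,0,0,0.75,0],[-0.0056,-0.00025,0,0,0,0.75,0],[-0.0056,-0.00025,0,0,0,0.75,0],[-0.0056,-0.00025,0,0,0,0.75,0],[-0.0056,-0.00025,0,0,0,0.75,0],[-0.0056,-0.00025,0,0,0,0.75,0],[-0.0056,-0.00025,0,0,0,0.75,0],[-0.0056,-0.00025,0,0,0,0.75,0],[-0.0056,-0.00025,0,0,0,0.75,0],[-0.0056,-0.00025,0,0,0,0.75,0],[-0.0056,-0.00025,0,0,0,0.75,0]]]'
python3 tool.py -7 0.044
python3 - <<'E'
from h import *
s=snap('side');p=cv2.cvtColor(s['pixels'],4)[130:262,220:340]
cv2.imwrite('pics/s2.png',cv2.resize(p,None,fx=4,fy=4,interpolation=2))
E
```

```text
t: 7.05
tcp_pos: [0.5777, -0.0538, 0.0474]
tool_rot: [0.711, 0.703, 0.0, 0.0]
force: [-0.9, 1.0, -0.0]
finger_gap: 0.001
gripper_force: 0.8
t 7.05 tcp [ 0.5777 -0.0538  0.0474] yaw 89.33 phi 0.01 r 0.0497 F [-0.9  1.  -0. ] gap 0.001
shift frac [-7.63e-03 -4.00e-05  4.24e-03]
```

View pics/s2.png

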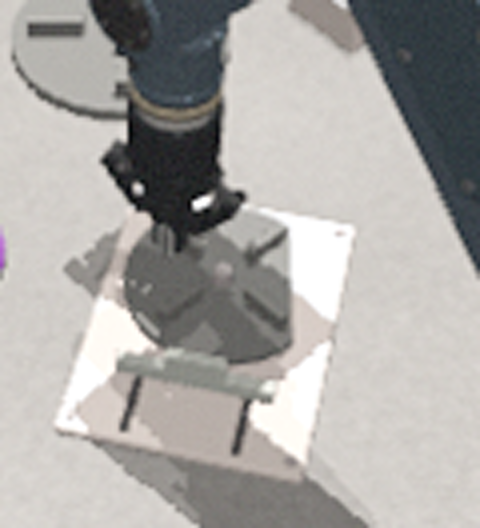

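```bash
python3 -m pendant '[[[-0.0056,-0.00025,0.0003,0,0,0.75,0],[-0.0056,-0.00025,0.0003,0,0,0.75,0],[-0.0056,-0.00025,0.0003,0,0,0.75,0],[-0.0056,-0.00025,0.0003,0,0,0.75,0],[-0.0056,-0.00025,0.0003,0,0,0.75,0],[-0.0056,-0.00025,0.0003,0,0,0.75,0],[-0.0056,-0.00025,0.0003,0,0,0.75,0],[-0.0056,-0.00025,0,0,0,0.75,0],[-0.0056,-0.00025,0,0,0,0.75,0],[-0.0056,-0.00025,0,0,0,0.75,0],[-0.0056,-0.00025,0,0,0,0.75,0],[-0.0056,-0.00025,0,0,0,0.75,0],[-0.0056,-0.00025,0,0,0,0.75,0],[-0.0056,-0.00025,0,0,0,0.75,0],[-0.0056,-0.00025,0,0,0,0.75,0],[-0.0056,-0.00025,0,0,0,0.75,0],[-0.0056,-0.00025,0,0,0,0.75,0],[-0.0037,-0.0001,0,0,0,0.5,0],[-0.0037,-0.0001,0,0,0,0.5,0],[0,0,0,0,0,0,0]]]'
python3 tool.py -101 0.044
python3 - <<'E'
from h import *
s=snap('side','s3f.png');p=cv2.cvtColor(s['pixels'],4)[165:255,225:325]
cv2.imwrite('pics/s3.png',cv2.resize(p,None,fx=6,fy=6,interpolation=2))
E
```

```text
t: 9.1
tcp_pos: [0.5252, -0.1042, 0.0458]
tool_rot: [0.999, -0.043, 0.002, 0.001]
force: [1.8, -0.1, 1.6]
finger_gap: -0.004
gripper_force: 0.7
t 9.1 tcp [ 0.5252 -0.1042  0.0458] yaw -4.89 phi -93.18 r 0.0505 F [ 1.8 -0.1  1.6] gap -0.004
shift frac [-0.00854 -0.00098  0.00222]
```

View pics/s3.png

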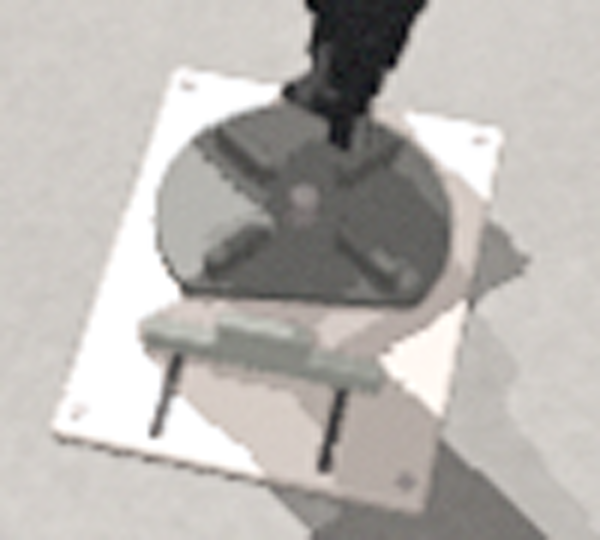

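The flat now faces the bar, running from crop (185,292) to (410,305), but it still needs a few degrees. The bar runs from (145,325) to (380,375).

```bash
cat > flat.py <<'E'
from h import *
def flatang(s,pl,pr,yaw=104.98,O=(.528,-.0538)):
    # darkest edge row under subpixel between columns pl..pr near the line, cast on z
    g=cv2.cvtColor(s['pixels'],cv2.COLOR_RGB2GRAY).astype(float);P=[]
    for u in np.arange(int(pl[0])+3,int(pr[0])-2):
        vc=pl[1]+(pr[1]-pl[1])*(u-pl[0])/(pr[0]-pl[0]);v=np.arange(int(vc)-3,int(vc)+6)
        d=np.diff(g[v,u]);w=np.clip(d,0,None);k=w.argmax();kk=slice(max(k-1,0),k+2)
        P.append((u,(w[kk]*(v[:-1][kk]+.5)).sum()/w[kk].sum()))
    P=np.array(P);c=np.polyfit(P[:,0],P[:,1],1);r=P[:,1]-np.polyval(c,P[:,0]);P=P[abs(r)<1.]
    W=onz(s,P,.012)[:,:2];m=W.mean(0);_,_,V=np.linalg.svd(W-m);n=np.array([-V[0,1],V[0,0]])
    if n@(m-O)<0:n=-n
    print('flat plate-angle deg',round(float(np.degrees(np.arctan2(n[1],n[0])))-yaw,2),'dist',round(float(n@(m-O)),4),len(P))
E
python3 - <<'E'
from flat import *
s=snap('side')
q=lambda x,y:(225+x/6,165+y/6)
flatang(s,q(185,294),q(410,308))
W=onz(s,[q(185,290),q(410,303)],.023)[:,:2];d=W[0]-W[1];print(W,np.degrees(np.arctan2(d[1],d[0])))
# plate near edge check of yaw: lower edge (55,435)-(425,512), z .012
for a,b in [((55,430),(425,508)),((60,425),(180,70)),((430,505),(500,130))]:
    W=onz(s,[q(*a),q(*b)],.012)[:,:2];d=W[0]-W[1];print(W.round(4),np.degrees(np.arctan2(d[1],d[0])).round(1))
E
```

```text
flat plate-angle deg 9.82 dist 0.0591 33
[[ 0.55545116  0.0305265 ]
 [ 0.4446657  -0.02207539]] 25.39877235817363
[[0.5741 0.1375]
 [0.3845 0.0851]] 15.5
[[ 0.5734  0.1336]
 [ 0.6421 -0.1202]] 105.1
[[ 0.383   0.0822]
 [ 0.4554 -0.1712]] 105.9
```

```bash
python3 -m pendant '[[[-0.003,-0.0001,0,0,0,0.4,0],[-0.003,-0.0001,0,0,0,0.4,0],[-0.003,-0.0001,0,0,0,0.4,0],[0,0,0,0,0,0,0],[0,0,0,0,0,0,0]]]'
python3 tool.py
python3 - <<'E'
from flat import *
s=snap('side','s4f.png')
q=lambda x,y:(225+x/6,165+y/6)
flatang(s,q(178,282),q(400,318))
E
```

```text
t: 9.7
tcp_pos: [0.5175, -0.1027, 0.0449]
tool_rot: [0.993, -0.114, 0.001, 0.0]
force: [2.0, -1.3, 2.5]
finger_gap: -0.003
gripper_force: 1.3
t 9.7 tcp [ 0.5175 -0.1027  0.0449] yaw -13.09 phi -102.07 r 0.05 F [ 2.  -1.3  2.5] gap -0.003
flat plate-angle deg 1.11 dist 0.0593 32
```

```bash
python3 -m pendant '[[[-0.0011,0,0,0,0,0.15,0],[0,0,0,0,0,0,0],[0,0,0,0,0,0,0]]]'
python3 tool.py
python3 - <<'E'
from flat import *
s=snap('side','s5f.png')
q=lambda x,y:(225+x/6,165+y/6)
flatang(s,q(178,282),q(400,322))
p=cv2.cvtColor(s['pixels'],4)[165:255,225:325]
cv2.imwrite('pics/s5.png',cv2.resize(p,None,fx=6,fy=6,interpolation=2))
E
```

```text
t: 10.05
tcp_pos: [0.5157, -0.1021, 0.0444]
tool_rot: [0.992, -0.124, 0.0, -0.0]
force: [2.3, -1.2, 1.0]
finger_gap: 0.0
gripper_force: 1.2
t 10.05 tcp [ 0.5157 -0.1021  0.0444] yaw -14.2 phi -104.31 r 0.0498 F [ 2.3 -1.2  1. ] gap 0.0
flat plate-angle deg -1.34 dist 0.0592 32
```

View pics/s5.png

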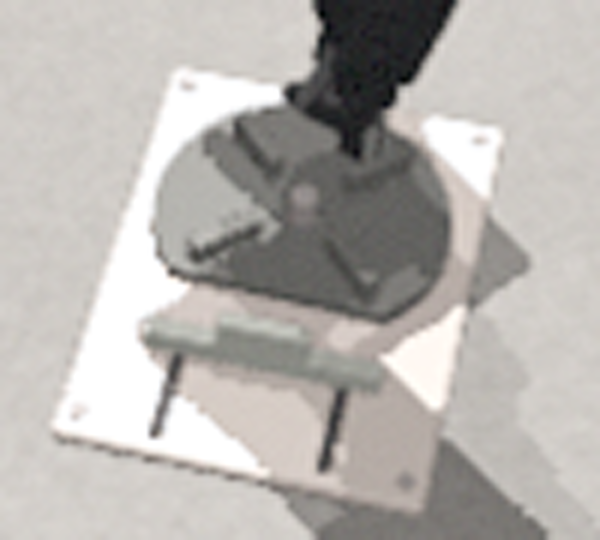

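The flat, crop (165,270) to (380,318), is nearly parallel with the bar. I'll back off, lift and swing clear so I can check it from above.

```bash
python3 -m pendant '[[[0.0075,0,0,0,0,0,0],[0,0,-0.02,0,0,0,0],[0,0,-0.045,0,0,0,0],[0,0,-0.06,0,0,0,0],[0,0,-0.06,0,0,0,0]]]'
python3 -m pendant '[[[0,0,0,0,0,-1,0],[0,0,0,0,0,-1,0],[0,0,0,0,0,-1,0],[0,0,0,0,0,-1,0],[0,0,0,0,0,-1,0],[0,0,0,0,0,-1,0],[0,0,0,0,0,-1,0],[0,0,0,0,0,-1,0],[0,0,0,0,0,-1,0],[0,0,0,0,0,-1,0],[0,0,0,0,0,-1,0],[0,0,0,0,0,-1,0],[0,0,0,0,0,-1,0],[0,0,0,0,0,-1,0],[0,0,0,0,0,-1,0],[0,0,0,0,0,-1,0],[0,0,0,0,0,-1,0],[0,0,0,0,0,-0.35,0]]]'
python3 -m pendant '[[[0.055,0,0,0,0,0,0],[0.055,0,0,0,0,0,0],[0.055,0,0,0,0,0,0],[0.055,0,0,0,0,0,0],[0.055,0,0,0,0,0,0],[0.055,0,0,0,0,0,0],[0.055,0,0,0,0,0,0],[0.055,0,0,0,0,0,0],[0.055,0,0,0,0,0,0],[0,0,0,0,0,0,0],[0,0,0,0,0,0,0]]]'
python3 tool.py
python3 - <<'E'
from flat import *
from meas import plate
s=snap('side','s6f.png')
q=lambda x,y:(225+x/6,165+y/6)
flatang(s,q(178,274),q(370,316))
t=snap('top','t6f.png')
r,b=plate(t);print(r)
a=cv2.imread('pics/t6f.png')[180:272,188:298];b=cv2.imread('pics/s6f.png')[165:255,225:325]
c=np.zeros((364,800,3),np.uint8);c[:335,:400]=cv2.resize(a,(400,335),interpolation=2);c[:360,400:]=cv2.resize(b,(400,360),interpolation=2)
cv2.imwrite('pics/c6.png',np.clip(c*1.2,0,255).astype(np.uint8))
E
```

```text
t: 10.6
tcp_pos: [0.5195, -0.1026, 0.1926]
tool_rot: [0.992, -0.124, -0.003, -0.001]
force: [1.0, -0.6, 0.6]
finger_gap: -0.002
gripper_force: 0.0
t: 12.4
tcp_pos: [0.52, -0.1027, 0.1916]
tool_rot: [0.607, 0.795, -0.001, -0.002]
force: [0.3, -0.8, -0.3]
finger_gap: 0.0
gripper_force: 0.0
t: 13.5
tcp_pos: [0.4169, 0.2792, 0.1918]
tool_rot: [0.607, 0.795, -0.002, -0.001]
force: [0.3, 0.2, 0.0]
finger_gap: 0.001
gripper_force: 0.0
t 13.5 tcp [0.4169 0.2792 0.1918] yaw 105.26 phi 108.46 r 0.3511 F [0.3 0.2 0. ] gap 0.001
flat plate-angle deg -5.99 dist 0.0654 7
((519.6578369140625, -19.322799682617188), (200.97412109375, 271.1175842285156), 15.096268653869629)
```

View pics/c6.png

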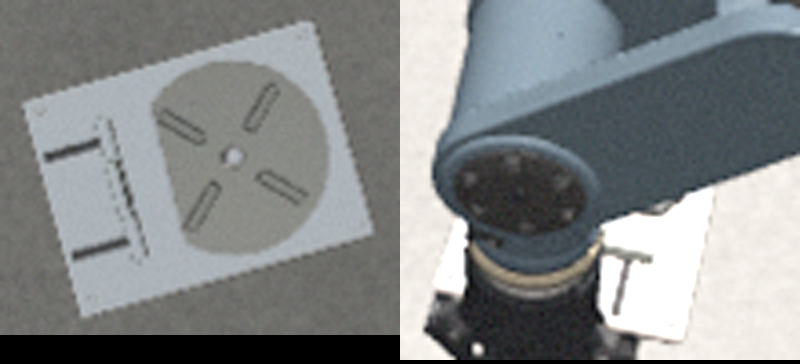

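The top view is clear: the flat runs from crop (151,105) to (187,238), next to the drawn-back bar at about (125,190). I'll fit its angle from colour.

```bash
cat > topflat.py <<'E'
from h import *
from meas import plate
def topflat(s,u0=227,u1=247,v0=211,v1=243,yaw=105.05,O=(.528,-.0538)):
    g=s['pixels'].astype(float);f=g[:,:,2]-g[:,:,0]   # blue plate, yellowish disc
    f=f+0.5*g.mean(2)
    f=cv2.blur(f,(1,3));P=[]
    for v in range(v0,v1):
        r=f[v,u0:u1];hi=np.percentile(r,90);lo=np.percentile(r,10);
        ug=231+ (v-211)*0.272   # rough guess of the edge column
        h=(f[v,int(ug)-6:int(ug)-2].mean()+f[v,int(ug)+4:int(ug)+8].mean())/2
        for u in range(int(ug)-3,int(ug)+5):
            if f[v,u]>=h>f[v,u+1]: P.append((u+(f[v,u]-h)/(f[v,u]-f[v,u+1]),v));break
    P=np.array(P)
    for _ in range(3):
        c=np.polyfit(P[:,1],P[:,0],1);e=P[:,0]-np.polyval(c,P[:,1]);P=P[abs(e)<max(.5,2*e.std())]
    W=onz(s,P,.023)[:,:2];m=W.mean(0);_,_,V=np.linalg.svd(W-m);n=np.array([-V[0,1],V[0,0]])
    if n@(m-O)<0:n=-n
    print('flat angle',round(float(np.degrees(np.arctan2(n[1],n[0])))-yaw,2),'dist',round(float(n@(m-O)),4),len(P),'rms',e.std().round(2),'px slope',c)
if __name__=='__main__':
    for _ in range(3): topflat(snap('top'))
E
python3 topflat.py
```

```text
flat angle -1.66 dist 0.0609 32 rms 0.16 px slope [  0.25392513 175.99140057]
flat angle -1.63 dist 0.061 32 rms 0.17 px slope [  0.25440053 175.87618094]
flat angle -1.75 dist 0.0609 32 rms 0.15 px slope [  0.25213909 176.40546791]
```

```bash
python3 -m pendant '[[[0,0,0,0,0,-1,0],[0,0,0,0,0,-0.42,0],[0,0,0,0,0,0,0]]]'
python3 tool.py 25 0.15
```

```text
t: 14.05
tcp_pos: [0.4189, 0.2777, 0.1924]
tool_rot: [0.539, 0.842, -0.0, -0.0]
force: [-0.0, -0.3, 0.1]
finger_gap: -0.004
gripper_force: 0.0
t 14.05 tcp [0.4189 0.2777 0.1924] yaw 114.7 phi 108.21 r 0.349 F [-0.  -0.3  0.1] gap -0.004
shift frac [-0.43313  0.0132   0.05306]
```

```bash
python3 -m pendant '[[[-0.048,0.0015,0.006,0,0,0,0],[-0.048,0.0015,0.006,0,0,0,0],[-0.048,0.0015,0.006,0,0,0,0],[-0.048,0.0015,0.006,0,0,0,0],[-0.048,0.0015,0.006,0,0,0,0],[-0.048,0.0015,0.006,0,0,0,0],[-0.048,0.0015,0.006,0,0,0,0],[-0.048,0.0015,0.006,0,0,0,0],[-0.049,0.0015,0.006,0,0,0,0],[0,0,0,0,0,0,0],[0,0,0,0,0,0,0],[0,0,0,0,0,0,0]]]'
python3 tool.py 25 0.045
```

```text
t: 15.25
tcp_pos: [0.5728, -0.0307, 0.149]
tool_rot: [0.539, 0.842, -0.0, -0.001]
force: [0.1, 0.5, 0.2]
finger_gap: -0.002
gripper_force: 0.0
t 15.25 tcp [ 0.5728 -0.0307  0.149 ] yaw 114.77 phi 27.34 r 0.0504 F [0.1 0.5 0.2] gap -0.002
shift frac [-0.00274 -0.00026  0.13004]
```

```bash
python3 -m pendant '[[[0,0,0.04,0,0,0,0],[0,0,0.04,0,0,0,0],[0,0,0.03,0,0,0,0],[0,0,0.02,0,0,0,0],[0,0,0,0,0,0,0],[0.003,-0.0001,0,0,0,-0.4,0],[0.003,-0.0001,0,0,0,-0.4,0],[0.003,-0.0001,0,0,0,-0.4,0],[0.003,-0.0001,0,0,0,-0.4,0],[0,0,0,0,0,0,0],[0,0,0,0,0,0,0],[0,0,0,0,0,0,0]]]'
python3 tool.py 42.7 0.045
```

```text
t: 16.45
tcp_pos: [0.5692, -0.0226, 0.0459]
tool_rot: [0.455, 0.89, 0.0, 0.001]
force: [-0.1, 0.8, -0.6]
finger_gap: -0.002
gripper_force: 0.0
t 16.45 tcp [ 0.5692 -0.0226  0.0459] yaw 125.82 phi 37.14 r 0.0517 F [-0.1  0.8 -0.6] gap -0.002
shift frac [ 0.006   -0.00253  0.00111]
```

```bash
python3 -m pendant '[[[0.0025,-0.001,0,0,0,-0.3,0],[0.002,-0.001,0,0,0,-0.3,0],[0.0012,-0.0005,0,0,0,-0.2,0],[0,0,0,0,0,0,0],[0,0,0,0,0,0,0],[0,0,0,0,0,0,0]]]'
python3 tool.py 42.7 0.045
python3 - <<'E'
from flat import *
s=snap('side','s7f.png')
q=lambda x,y:(225+x/6,165+y/6)
flatang(s,q(178,282),q(400,320))
E
```

```text
t: 17.05
tcp_pos: [0.565, -0.0205, 0.0454]
tool_rot: [0.412, 0.911, 0.0, 0.0]
force: [1.3, 0.9, 0.6]
finger_gap: -0.0
gripper_force: 0.5
t 17.05 tcp [ 0.565  -0.0205  0.0454] yaw 131.3 phi 42.01 r 0.0497 F [1.3 0.9 0.6] gap -0.0
shift frac [0.00076 0.0003  0.00048]
flat plate-angle deg -1.52 dist 0.0588 32
```

```bash
python3 -m pendant '[[[0.0014,0,0,0,0,-0.2,0],[0,0,0,0,0,0,0],[0,0,0,0,0,0,0],[0,0,0,0,0,0,0]]]'
python3 tool.py 42.7 0.045
python3 - <<'E'
from flat import *
q=lambda x,y:(225+x/6,165+y/6)
for _ in range(3):
    s=snap('side');flatang(s,q(178,284),q(400,320))
E
```

```text
t: 17.5
tcp_pos: [0.564, -0.0197, 0.0453]
tool_rot: [0.401, 0.916, 0.0, 0.0]
force: [1.9, -0.7, 1.2]
finger_gap: -0.001
gripper_force: 0.9
t 17.5 tcp [ 0.564  -0.0197  0.0453] yaw 132.7 phi 43.46 r 0.0496 F [ 1.9 -0.7  1.2] gap -0.001
shift frac [-0.00083  0.00045  0.00043]
flat plate-angle deg -0.28 dist 0.0588 32
flat plate-angle deg -0.06 dist 0.0587 32
flat plate-angle deg -0.23 dist 0.0588 32
```

```bash
python3 -m pendant '[[[-0.0075,0,0,0,0,0,0],[0,0,-0.02,0,0,0,0],[0,0,-0.045,0,0,0,0],[0,0,-0.06,0,0,0,0],[0,0,-0.03,0,0,0,0],[0,0,0,0,0,1,0],[0,0,0,0,0,1,0],[0,0,0,0,0,1,0],[0,0,0,0,0,1,0],[0,0,0,0,0,0,0],[0,0,0,0,0,0,0]]]'
python3 tool.py 105.05 0.15; python3 -c "
from tool import *
show(105.05,.15,.137)"
```

```text
t: 18.75
tcp_pos: [0.5672, -0.0239, 0.1688]
tool_rot: [0.606, 0.795, -0.0, -0.001]
force: [0.7, -0.3, 0.5]
finger_gap: -0.002
gripper_force: 0.0
t 18.75 tcp [ 0.5672 -0.0239  0.1688] yaw 105.34 phi 37.34 r 0.0493 F [ 0.7 -0.3  0.5] gap -0.002
shift frac [ 0.0394  -0.05677  0.02368]
t 18.75 tcp [ 0.5672 -0.0239  0.1688] yaw 105.34 phi 37.34 r 0.0493 F [ 0.7 -0.3  0.5] gap -0.002
shift frac [ 0.14814 -0.05621  0.02378]
```

```bash
python3 -m pendant '[[[0.037,-0.014,0,0,0,0,0],[0.037,-0.014,0,0,0,0,0],[0.037,-0.014,0,0,0,0,0],[0.037,-0.014,0,0,0,0.04,0],[0,0,0,0,0,0,0],[0,0,0,0,0,0,0],[0,0,0,0,0,0,0]]]'
python3 -c "
from tool import *
show(105.05,.036,.137)"
python3 - <<'E'
from h import *
from topflat import topflat
t=snap('top','t8f.png');s=snap('side','s8f.png')
topflat(t)
a=cv2.imread('pics/t8f.png')[180:272,188:298];b=cv2.imread('pics/s8f.png')[165:255,225:325]
c=np.zeros((364,800,3),np.uint8);c[:335,:400]=cv2.resize(a,(400,335),interpolation=2);c[:360,400:]=cv2.resize(b,(400,360),interpolation=2)
cv2.imwrite('pics/c8.png',np.clip(c*1.2,0,255).astype(np.uint8))
E
```

```text
t: 19.45
tcp_pos: [0.4946, 0.078, 0.1694]
tool_rot: [0.609, 0.793, 0.0, 0.001]
force: [0.2, 0.3, -0.7]
finger_gap: -0.004
gripper_force: 0.0
t 19.45 tcp [0.4946 0.078  0.1694] yaw 104.96 phi 104.22 r 0.136 F [ 0.2  0.3 -0.7] gap -0.004
shift frac [ 0.00138 -0.00267  0.16674]
flat angle -6.92 dist 0.0559 17 rms 0.44 px slope [1.58299981e-01 1.99263654e+02]
```

View pics/c8.png

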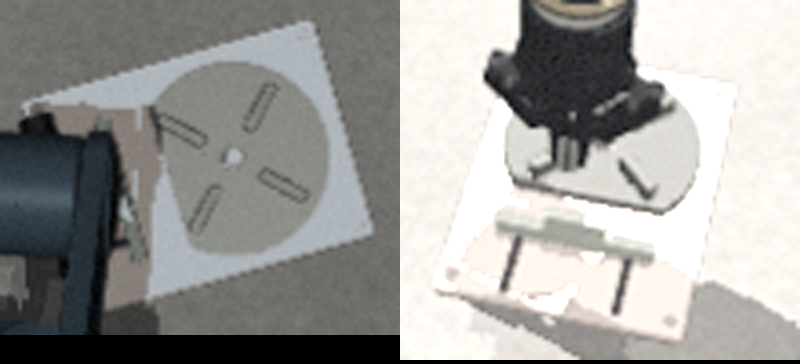

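The disc stayed put. The flat, side half (512,180) to (665,212), is parallel to the bar with a gap. The tool is over the area behind the tab, so I'll descend.

```bash
python3 -m pendant '[[[0.001,-0.0027,0.045,0,0,0,0],[0,0,0.045,0,0,0,0],[0,0,0.04,0,0,0,0],[0,0,0.02,0,0,0,0],[0,0,0.014,0,0,0,0],[0,0,0,0,0,0,0],[0,0,0,0,0,0,0]]]'
python3 -c "
from tool import *
show(105.05,.037,.137)"
python3 - <<'E'
from h import *
s=snap('side','s9f.png');p=cv2.cvtColor(s['pixels'],4)[150:255,220:325]
cv2.imwrite('pics/s9.png',cv2.resize(p,None,fx=5,fy=5,interpolation=2))
E
```

```text
t: 20.25
tcp_pos: [0.4919, 0.0784, 0.0383]
tool_rot: [0.609, 0.793, 0.0, 0.0]
force: [-0.0, 0.3, 0.4]
finger_gap: -0.0
gripper_force: 0.0
t 20.25 tcp [0.4919 0.0784 0.0383] yaw 104.9 phi 105.26 r 0.137 F [-0.   0.3  0.4] gap -0.0
shift frac [-5.00e-05  6.20e-04  1.67e-03]
```

View pics/s9.png

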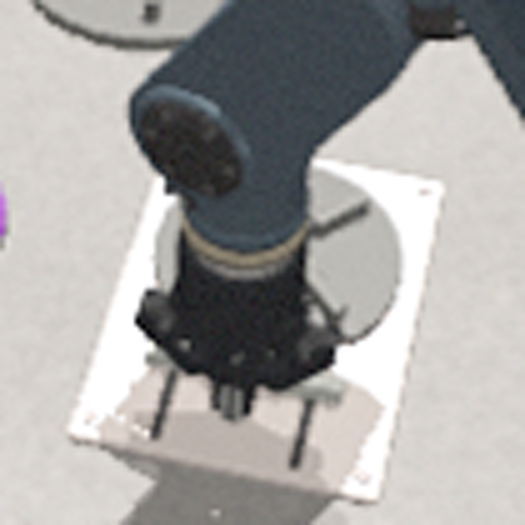

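The fingertips are behind the tab, midway along it (crop (232,400)), with no contact force. I'll push forward at about 35 mm/s.

```bash
python3 -m pendant '[[[-0.0045,0,0,0,0,0,0],[-0.0045,0,0,0,0,0,0],[-0.0045,0,0,0,0,0,0],[-0.0045,0,0,0,0,0,0],[-0.0045,0,0,0,0,0,0],[-0.0045,0,0,0,0,0,0],[-0.0045,0,0,0,0,0,0],[-0.0045,0,0,0,0,0,0],[-0.0045,0,0,0,0,0,0],[-0.0045,0,0,0,0,0,0],[-0.0045,0,0,0,0,0,0],[-0.0045,0,0,0,0,0,0],[-0.0045,0,0,0,0,0,0],[0,0,0,0,0,0,0],[0,0,0,0,0,0,0]]]'
python3 -c "
from tool import *
show(105.05,.037,.081)"
```

```text
t: 21.8
tcp_pos: [0.5032, 0.0332, 0.0379]
tool_rot: [0.609, 0.793, -0.0, -0.0]
force: [-0.3, -0.9, 0.6]
finger_gap: -0.003
gripper_force: 0.0
t 21.8 tcp [0.5032 0.0332 0.0379] yaw 104.93 phi 105.9 r 0.0904 F [-0.3 -0.9  0.6] gap -0.003
shift frac [-0.01176  0.0017   0.00111]
```

```bash
python3 -m pendant '[[[-0.0025,0,0,0,0,0,0],[-0.0025,0,0,0,0,0,0],[-0.0025,0,0,0,0,0,0],[0,0,0,0,0,0,0],[0,0,0,0,0,0,0]]]'
python3 -c "
from tool import *
show(105.05,.037,.081)"
python3 -m pendant '[[[-0.0012,0,0,0,0,0,0],[-0.0012,0,0,0,0,0,0],[0,0,0,0,0,0,0],[0,0,0,0,0,0,0]]]'
python3 - <<'E'
from tool import *
show(105.05,.037,.081)
s=snap('side','s10f.png');p=cv2.cvtColor(s['pixels'],4)[150:255,220:325]
cv2.imwrite('pics/s10.png',cv2.resize(p,None,fx=5,fy=5,interpolation=2))
E
```

```text
t: 22.3
tcp_pos: [0.5047, 0.0276, 0.0379]
tool_rot: [0.609, 0.793, -0.0, -0.0]
force: [-0.5, -0.0, -0.4]
finger_gap: -0.001
gripper_force: 0.3
t 22.3 tcp [0.5047 0.0276 0.0379] yaw 104.94 phi 106.0 r 0.0847 F [-0.5 -0.  -0.4] gap -0.001
shift frac [-0.0046   0.00176  0.00118]
t: 22.7
tcp_pos: [0.5051, 0.026, 0.038]
tool_rot: [0.609, 0.793, -0.0, -0.0]
force: [-0.7, 3.4, -0.4]
finger_gap: -0.003
gripper_force: 1.4
t 22.7 tcp [0.5051 0.026  0.038 ] yaw 104.93 phi 106.0 r 0.083 F [-0.7  3.4 -0.4] gap -0.003
shift frac [-0.00251  0.00172  0.00123]
```

View pics/s10.png

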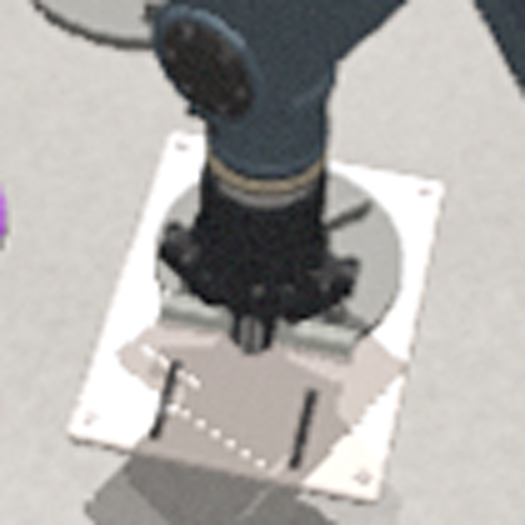

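The bar has reached the disc's flat (crop (160,310) to (350,345)), and the force is starting to rise. I'll press a little further to seat it.

```bash
python3 -m pendant '[[[-0.0012,0,0,0,0,0,0],[0,0,0,0,0,0,0],[0,0,0,0,0,0,0]]]';python3 -m pendant '[[[-0.0012,0,0,0,0,0,0],[0,0,0,0,0,0,0],[0,0,0,0,0,0,0],[0,0,0,0,0,0,0]]]'
python3 -c "
from tool import *
show(105.05,.037,.081)"
```

```text
t: 23.05
tcp_pos: [0.5054, 0.025, 0.038]
tool_rot: [0.609, 0.793, -0.0, -0.0]
force: [-1.5, 2.9, -0.9]
finger_gap: -0.002
gripper_force: 1.6
t: 23.45
tcp_pos: [0.5057, 0.0241, 0.038]
tool_rot: [0.609, 0.793, -0.0, -0.0]
force: [-1.4, 3.7, -2.1]
finger_gap: 0.002
gripper_force: 1.8
t 23.45 tcp [0.5057 0.0241 0.038 ] yaw 104.93 phi 105.99 r 0.081 F [-1.4  3.7 -2.1] gap 0.002
shift frac [-3.00e-05  1.66e-03  1.24e-03]
```

```bash
python3 -m pendant '[[[-0.0012,0,0,0,0,0,0],[0,0,0,0,0,0,0],[0,0,0,0,0,0,0],[0,0,0,0,0,0,0]]]';python3 -m pendant '[[[-0.0012,0,0,0,0,0,0],[0,0,0,0,0,0,0],[0,0,0,0,0,0,0],[0,0,0,0,0,0,0]]]'
python3 -c "
from tool import *
show(105.05,.037,.079)"
```

```text
t: 23.85
tcp_pos: [0.5057, 0.0239, 0.038]
tool_rot: [0.609, 0.793, 0.0, -0.001]
force: [-1.0, 6.6, -1.5]
finger_gap: 0.003
gripper_force: 3.5
t: 24.25
tcp_pos: [0.5057, 0.0237, 0.038]
tool_rot: [0.61, 0.793, 0.0, -0.001]
force: [-1.6, 11.3, -0.4]
finger_gap: 0.005
gripper_force: 5.2
t 24.25 tcp [0.5057 0.0237 0.038 ] yaw 104.88 phi 106.07 r 0.0807 F [-1.6 11.3 -0.4] gap 0.005
shift frac [-0.00209  0.0018   0.00122]
```

The bar is now at a firm stop with 11 N. I'll let go: straight back, then up and away.

```bash
python3 -m pendant '[[[0.006,0,0,0,0,0,0],[0.015,0,0,0,0,0,0],[0.02,0,0,0,0,0,0],[0,0,-0.04,0,0,0,0],[0,0,-0.06,0,0,0,0],[0,0,-0.06,0,0,0,0],[0.055,0,0,0,0,0,0],[0.055,0,0,0,0,0,0],[0.055,0,0,0,0,0,0],[0.055,0,0,0,0,0,0],[0.055,0,0,0,0,0,0],[0.055,0,0,0,0,0,0],[0,0,0,0,0,0,0],[0,0,0,0,0,0,0]]]'
python3 - <<'E'
from h import *
from topflat import topflat
t=snap('top','t11.png');s=snap('side','s11.png')
a=cv2.imread('pics/t11.png')
c=cv2.resize(a[180:272,188:298],(660,552),interpolation=2)
cv2.imwrite('pics/c11.png',np.clip(c*1.3,0,255).astype(np.uint8))
E
```

```text
t: 25.65
tcp_pos: [0.4295, 0.3098, 0.1662]
tool_rot: [0.608, 0.794, 0.0, 0.001]
force: [-0.5, 0.3, -1.1]
finger_gap: 0.002
gripper_force: 0.0
```

View pics/c11.png

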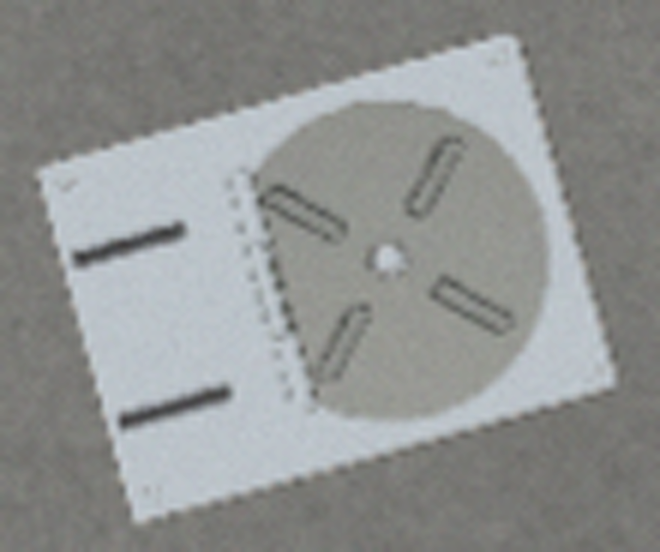

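The top view shows the bar flush along the whole flat (crop (250,172) to (312,408)), with the disc lying flat on the spindle and the arm clear.

```bash
python3 -c "
from station import job
print(job.sign_off())"
```

```text
the job is handed in; nothing more can be done
None
```

I turned the disc until its flat faced the bar to within about 0.5° by camera, with the bar still drawn back, then slid the bar flush against it to a firm stop, let go and handed the job in at about 26 s; no verdict was returned.

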